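# Stack the pantry tub and hang its label clip

## Task

Pick up the lidded tub by its bar handle and stack it, upright, on the lidded tub whose lid has four corner recesses, so that all four of its feet have dropped fully into the recesses and it sits level. Then hang the open C-shaped label clip on the tub's bar by passing the bar through the clip's gap, and let go. Keep the tub upright all the while and leave the jar and the can alone.

Things in the scene. Friction and masses are not known exactly. Their poses are not given: they have to be found in the camera images.
- tub_center (a point): Centre (half-way up) of the loose tub to stack: white body 118 (x) x 80 (y) mm, grey lid 130 x 90, 126 mm high to the top of its handle, 0.3 to 0.6 kg. Four round corner feet, diameter 12, centred 48 (x) and 30 mm (y) either side of its axis, undersides 63 mm below this point, standing out 8 mm below the body. x: long side, z: up. Half a turn about z makes no difference.
- tub_bar (a point): Middle of the tub's handle: round steel bar, diameter 10 mm, along the tub's x, 92 mm free between two upright posts (8 mm along x, 14 mm wide); its axis is 58 mm above tub_center and 45 mm above the top of the tub's lid. Axes as the tub. Grip it from above, fingers closing along y.
- base_top (a point): On the vertical axis of the heavy, immovable tub that is to carry the other, level with its grey lid's top, 82 mm above the counter. x: long side, z: up. Feet resting on top of the lid: tub_center is 63 mm above this point; all four feet in the recesses: 57 mm. The lid's recesses are not centred here: see base.
- base: The same heavy tub (origin under its centre). Its flat lid, 140 x 100 mm, has four square recesses, 16 x 16, 6 mm deep, centred 48 (x) and 30 mm (y) either side of the LID's centre. The lid is a loose fit, fixed off-centre: its centre is up to 5 mm from the tub's axis along x and up to 5 mm along y, not turned. No reading gives this offset: find it by touch or sight.
- smooth_top (a point): Centre of the lid's top on a bystander tub of the same size as the base tub, 82 mm above the counter, whose lid is smooth, with no recesses; immovable. It and the base tub stand one on the left, one on the right.
- clip_center (a point): Centre (half-way up) of the loose label clip, a white plastic open C, 30 g: 24 mm long (x: the way the bar is to run), 28 wide (y), 36 high (z), standing gap down. Web on top 6 mm, legs 5 mm thick; inside 18 wide, 30 deep; bottom lips, 5 mm high, narrow the gap to 14 mm. Grip across y in its upper half. Hung on the bar, this point is 7 mm below the bar's axis.
- jar_center (a point): Centre of a loose amber glass jar with steel cap, 56 mm in diameter, 100 mm high: bystander.
- can_center (a point): Centre of a loose food can, 66 mm in diameter, 85 mm high: bystander.

How it is judged:
On the way, in this order (a step that is already met when the one before it is completed fails the run):
1. the tub sits level on the recessed lid, all four feet down in the recesses, and is let go (z of tub_center in the frame of base_top between 0.053 and 0.0595 m and horizontal distance between tub_center and base_top below 0.014 m and angle between tub_center's own z axis and vertical below 0.03 rad and contact force between tub and the fingers below 0.1 N), for 0.2 s.
2. the label clip hangs on the tub's bar (z of clip_center in the frame of tub_bar between -0.012 and -0.003 m and y of clip_center in the frame of tub_bar between -0.01 and 0.01 m and x of clip_center in the frame of tub_bar between -0.04 and 0.04 m and angle between clip_center's own z axis and vertical below 0.5 rad), for 0.2 s.
At the end, for the whole second after the job is handed in: The tub rests with all four feet in the recesses (centre 53-59.5 mm above base_top, within 14 mm of it sideways, tilt under 0.03 rad); the clip hangs at rest on its bar (clip centre 3-12 mm below the bar axis, within 10 mm sideways and 40 mm along it, tilt under 0.5 rad) (all of step 2 and z of tub_center in the frame of base_top between 0.053 and 0.0595 m and horizontal distance between tub_center and base_top below 0.014 m and angle between tub_center's own z axis and vertical below 0.03 rad and linear speed of tub below 0.02 m/s and linear speed of clip below 0.05 m/s); the robot touches nothing.
It fails at once if the tub is tipped by more than about 30 degrees (angle between tub_center's own z axis and vertical above 0.5 rad).
It fails at once if the jar is pushed aside (more than 20 mm) (distance of jar_center from where it was at the start of the episode above 0.02 m).
It fails at once if the can is pushed aside (more than 20 mm) (distance of can_center from where it was at the start of the episode above 0.02 m).
It also fails if it takes over 72 s, if anything falls off the work surface, if the arm or the gripper's body presses on something with over 40 N, if the wrist force passes 120 N, or if a joint passes its speed limit or range.

## Robot

A 7-joint arm with a two-finger parallel gripper is mounted at the origin on the work surface. World frame = base frame: x ahead of the robot, y to its left, z up, the work surface at z = 0. Lengths are in m, angles in rad, forces in N, time in s.
With the tool pointing down it reaches from about 0.425 to 0.875 m from the base axis. Payload 9.9 kg.
Tool frame: the origin (TCP) lies between the finger pads; the fingertips stand tcp_to_tips ahead of it and the grasp point (between the pads) lies 6 mm ahead of it (tcp_to_tips is the distance from the TCP to the fingertips, in m); z points along the fingers, y is the line along which they close (so a half turn about z gives the same grasp; the last joint's range is limited). The gripper opens to 85 mm and grips with 20 to 120 N. Pads are 22 mm wide; open, the fingers measure 114 mm over their backs; the gripper's body (76 mm by 85 mm) begins 54 mm behind the grasp point. The pads swing forward as they close: fully open they stand 13 mm farther back than shut.
Start: joints at [-1.381, 0.576, 0.025, 1.437, -0.015, 1.129, -0.057], TCP at [0.183, 0.65, 0.256] pointing down, gripper open.
Joint ranges: [-2.76, 2.76], [-0.34, 2.15], [-1.52, 1.57], [0.19, 2.46], [-1.09, 4.23], [0.17, 1.99], [-2.82, 2.82]. Speed limits (rad/s): [2.22, 2.22, 3.01, 3.01, 3.14, 3.14, 3.14].

## Interface

Orientations are given as a unit quaternion [w, x, y, z].
In Python, from bench import * gives the robot as it stands.
- The arm moves only by the shell command python3 -m inch 'ROWS'. ROWS is JSON, a list of rows, each a list of 7 numbers: the shift along the tool's x, y, z each as a share of 200 mm, from -1 to 1, then the turn, a rotation vector about the tool's x, y, z each as a share of 2 pi rad, from -1 to 1, then the opening, from 0 (shut) to 1 (fully open). A call has exactly 5 rows; each row shifts and turns the commanded pose from where the row before left it, along the tool's axes as they then stand; what a row does not reach is not made up. A row lasts 1/12 s, in which the tool goes at most 41.7 mm and 7.16 degrees, less where a joint would pass 70% of its speed; a pose out of reach is approached as far as the arm can. A call with a number of a shift or a turn outside -1 to 1 is refused whole. A call with a gripper value outside its range is refused whole. The fingers move at their own pace and stop on an object; the grip force is fixed at half the most. Time passes only in rows, so rows that do not move let the fingers close, or fill a call up. It gives the time, the measured TCP pose, the force, the opening and the grip force at its end, in the units of the state.
- observe(): the state, without advancing time (a new reading comes with each control period).
- grab_frame(name): name is "side" or "top" or "wrist"; returns a dict with "color" (400x640x3 uint8, red, green, blue), "vfov" (degrees; the focal length in pixels is half the picture's height over the tangent of half this angle, whatever the lens; pixels are square), "cx", "cy" (the principal point, pixels), "extrinsics" (4x4, takes a point from world to camera coordinates); the wrist camera has in their place "hand_eye" (4x4, takes a point from camera to tool coordinates, whose origin is the TCP and whose axes are the flange's). Camera axes: x right, y down, z forward; pixel columns grow to the right and rows downward; lengths in m; the calibration is good to about 2 mm. A picture is of the moment at which its call begins: read the wrist's pose just before it. There is no depth.
- sign_off(): hands the job in; it is judged then, once.
The state is a dict: "t": time; "qpos": joint angles; "dq": joint speeds; "joint_torque": joint torques, N m; "position": TCP position; "orientation": TCP orientation; "ft_force": force on the tool from outside, world axes, zero at the start; "wrist_torque": the same for the moment, N m; "gripper_width": finger opening in m; "grasp_force": force on a finger pad.
Only numpy, scipy, OpenCV 4.12 (cv2) and the standard library are available. Lean on these libraries where they do the work, as an engineer would, in place of code of your own. Each camera call takes 0.05 s, during which the arm holds its last target. There are 200 camera calls.

## Working session

There is one attempt and no reset: what is moved stays moved. The work goes in short steps, Python scripts to look and compute and a shell command to move; the robot and the scene stay as the last step left them, time stands still between calls to the robot, and variables do not carry over. Pictures are saved under pics/ and viewed, at most 12 in all, crops included, and the job is handed in when it is done.

```bash
ls; mkdir -p pics
cat > h.py <<'E'
from bench import *
import numpy as np, cv2
from scipy.spatial.transform import Rotation as R
def save(n,f): cv2.imwrite(f'pics/{n}.png',f['color'][...,::-1])
def tool():
    s=observe(); T=np.eye(4); q=s['orientation']; T[:3,:3]=R.from_quat([q[1],q[2],q[3],q[0]]).as_matrix(); T[:3,3]=s['position']; return T
def cam(name):
    T=tool(); f=grab_frame(name)
    C=np.linalg.inv(np.array(f['extrinsics'])) if 'extrinsics' in f else T@np.array(f['hand_eye'])
    fl=f['color'].shape[0]/2/np.tan(np.radians(f['vfov'])/2)
    return f,C,fl
def ray(px,z,f,C,fl):
    px=np.atleast_2d(px).astype(float)
    d=np.c_[(px[:,0]-f['cx'])/fl,(px[:,1]-f['cy'])/fl,np.ones(len(px))]@C[:3,:3].T
    o=C[:3,3]; return o+d*((z-o[2])/d[:,2])[:,None]
def proj(P,f,C,fl):
    p=(np.atleast_2d(P)-C[:3,3])@C[:3,:3]; return np.c_[p[:,0]/p[:,2]*fl+f['cx'],p[:,1]/p[:,2]*fl+f['cy']]
E
python3 - <<'E'
from h import *
s=observe();print(s)
import pickle
for n in ('top','side','wrist'):
    f,C,fl=cam(n); save(n+'0',f); print(n,C.round(3).tolist(),fl,f['cx'],f['cy'],f['vfov'],[k for k in f]); pickle.dump((f,C,fl),open(n+'0.pkl','wb'))
E
```

```text
pics
{'t': 0.0, 'qpos': array([-1.38082898,  0.5765495 ,  0.02486354,  1.43788763, -0.01497392,
        1.12897428, -0.05647295]), 'dq': array([ 5.14888131e-04, -3.92842002e-04, -8.51969383e-05, -8.22095643e-04,
        1.20293360e-03, -1.19291345e-03, -4.46216930e-04]), 'joint_torque': array([-6.24500190e-04, -7.65759230e+01,  2.25021869e+00, -2.85972834e+01,
        1.53571431e-02,  1.23986456e-02, -1.05653913e-05]), 'position': array([0.1823967 , 0.64948158, 0.25543856]), 'orientation': array([-5.18767179e-05,  1.36428684e-01,  9.90649558e-01, -8.15396776e-04]), 'ft_force': array([-0.25327738, -0.26401034,  0.22955656]), 'wrist_torque': array([-0.01315952,  0.01123844,  0.00267209]), 'grasp_force': 0.0, 'gripper_width': 0.08535890035047645}
top [[0.004, -0.995, 0.096, 0.499], [-1.0, -0.002, 0.018, -0.004], [-0.018, -0.096, -0.995, 1.05], [0.0, 0.0, 0.0, 1.0]] 514.1105367998133 322.11942988913836 197.9270746920846 42.514200160524545 ['color', 'vfov', 'cx', 'cy', 'extrinsics']
side [[-0.823, -0.335, 0.458, 0.227], [-0.567, 0.487, -0.664, 0.557], [-0.0, -0.806, -0.592, 0.58], [0.0, 0.0, 0.0, 1.0]] 411.2334715971744 316.3782606703834 203.22835766123484 51.87117731753722 ['color', 'vfov', 'cx', 'cy', 'extrinsics']
wrist [[0.271, 0.928, 0.257, 0.117], [0.963, -0.26, -0.074, 0.668], [-0.002, 0.268, -0.964, 0.373], [0.0, 0.0, 0.0, 1.0]] 304.1674995409232 321.0716674442706 194.16239488163828 66.65243533245918 ['color', 'vfov', 'cx', 'cy', 'hand_eye']
```

View pics/top0.png

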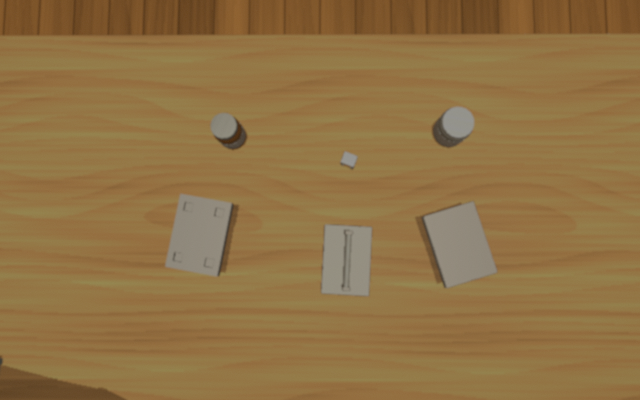

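View pics/side0.png

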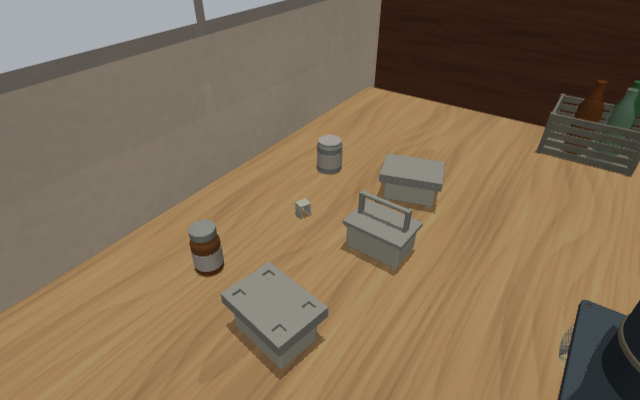

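The top view shows the recessed base lid around px (200,235), with recesses near (188,207), (220,212), (178,257) and (208,262). The tub is at (347,260) with its bar along image rows, the clip at (349,160), the jar at (228,130), the can at (455,125) and the smooth lid at (459,244). The side view agrees.

Run:
```python
from h import *
import pickle
f,C,fl=pickle.load(open('top0.pkl','rb'))
im=f['color']; hsv=cv2.cvtColor(im,cv2.COLOR_RGB2HSV)
m=((hsv[...,1]<70)&(hsv[...,2]>110)).astype(np.uint8)
cs,_=cv2.findContours(m,cv2.RETR_EXTERNAL,cv2.CHAIN_APPROX_NONE)
for c in cs:
    if cv2.contourArea(c)<60: continue
    (x,y),wh,a=cv2.minAreaRect(c)
    z={}
    for n,h in (('base',.082),('tubmid',.076),('clip',.036)):
        P=ray(c[:,0],h,f,C,fl)[:,:2].astype(np.float32)
        (X,Y),W,A=cv2.minAreaRect(P); 
        b=cv2.boxPoints(((X,Y),W,A)); e=[b[1]-b[0],b[2]-b[1]]; e=max(e,key=np.linalg.norm); z[n]=(round(X,3),round(Y,3),np.round(W,3).tolist(),round(np.degrees(np.arctan2(e[1],e[0]))%180,1))
    print((round(x),round(y)),cv2.contourArea(c),z)
print(ray([(188,207),(220,212),(178,257),(208,262)],.082,f,C,fl).round(3).tolist())
P=ray([(348,233),(346,288)],.121,f,C,fl);print('bar',P.round(3).tolist())
```

```text
(346, 260) 3169.5 {'base': (0.476, -0.032, [0.089, 0.129], np.float32(177.1)), 'tubmid': (0.476, -0.033, [0.089, 0.129], np.float32(177.1)), 'clip': (0.475, -0.034, [0.093, 0.135], np.float32(177.1))}
(460, 244) 3861.5 {'base': (0.507, -0.244, [0.139, 0.099], np.float32(17.2)), 'tubmid': (0.507, -0.245, [0.14, 0.1], np.float32(17.2)), 'clip': (0.507, -0.255, [0.146, 0.104], np.float32(17.2))}
(198, 234) 3793.0 {'base': (0.522, 0.247, [0.1, 0.14], np.float32(169.9)), 'tubmid': (0.523, 0.248, [0.101, 0.141], np.float32(169.9)), 'clip': (0.523, 0.258, [0.105, 0.147], np.float32(169.9))}
(349, 159) 151.5 {'base': (0.667, -0.037, [0.027, 0.025], np.float32(71.7)), 'tubmid': (0.668, -0.037, [0.027, 0.025], np.float32(71.7)), 'clip': (0.675, -0.038, [0.028, 0.026], np.float32(71.7))}
(223, 125) 471.5 {'base': (0.733, 0.204, [0.047, 0.046], np.float32(1.1)), 'tubmid': (0.734, 0.206, [0.048, 0.047], np.float32(1.1)), 'clip': (0.744, 0.214, [0.05, 0.049], np.float32(1.1))}
(458, 122) 752.5 {'base': (0.738, -0.245, [0.059, 0.059], np.float32(88.9)), 'tubmid': (0.74, -0.247, [0.059, 0.059], np.float32(88.9)), 'clip': (0.75, -0.256, [0.062, 0.061], np.float32(88.9))}
[[0.574, 0.267, 0.082], [0.565, 0.206, 0.082], [0.48, 0.284, 0.082], [0.471, 0.227, 0.082]]
bar [[0.525, -0.035, 0.121], [0.427, -0.031, 0.121]]
```

View pics/wrist0.png

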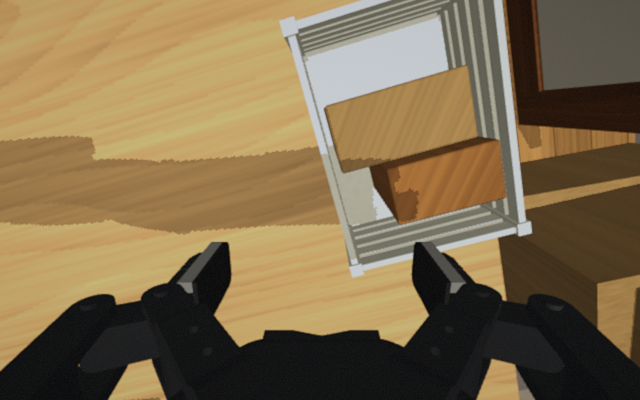

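The wrist view shows only the start area, with the fingers in the lower half, so the upper image is usable. Next I go over the base lid with the tool aligned to it, for a closer look.

```bash
cat >> h.py <<'E'
def togo(p,yaw,n=None):
    "target TCP, tool y at world angle yaw(deg), down; prints totals in shares (tool axes)"
    T=tool(); a=np.radians(yaw); y=np.array([np.cos(a),np.sin(a),0]); z=np.array([0,0,-1.]); G=np.c_[np.cross(y,z),y,z]
    d=T[:3,:3].T@(np.array(p)-T[:3,3]); rv=R.from_matrix(T[:3,:3].T@G).as_rotvec()
    print('mm',(d*1000).round(1),'shares',(d/.2).round(4),'turn deg',np.degrees(rv).round(2),'shares',(rv/2/np.pi).round(4),'min rows',np.linalg.norm(d)/.0417)
    s=observe(); print('t',round(s['t'],2),'TCP',s['position'].round(4),'F',s['ft_force'].round(1),'w',round(s['gripper_width'],4),'g',round(s['grasp_force'],1))
E
R='[-0.1537,-0.0977,0,0,0,0,1]'
python3 -m inch '[[-0.1537,-0.0977,0,0,0,0,1],[-0.1537,-0.0977,0,0,0,0,1],[-0.1537,-0.0977,0,0,0,0,1],[-0.1537,-0.0977,0,0,0,0,1],[-0.1537,-0.0977,0,0,0,0,1]]'
python3 -m inch '[[-0.1537,-0.0977,0,0,0,0,1],[-0.1537,-0.0977,0,0,0,0,1],[-0.1537,-0.0977,0,0,0,0,1],[-0.1537,-0.0977,0,0,0,0,1],[-0.1537,-0.0977,0,0,0,0,1]]'
python3 -m inch '[[-0.1537,-0.0977,0,0,0,0,1],[-0.1537,-0.0977,0,0,0,0,1],[-0.1537,-0.0977,0,0,0,0,1],[-0.1537,-0.0977,0,0,0,0,1],[-0.1537,-0.0977,0,0,0,0,1]]'
python3 -m inch '[[0,0,0,0,0,-0.0156,1],[0,0,0,0,0,0,1],[0,0,0,0,0,0,1],[0,0,0,0,0,0,1],[0,0,0,0,0,0,1]]'
python3 - <<'E'
from h import *
import pickle
togo((.547,.243,.256),79.9)
a=cam('wrist'); pickle.dump(a,open('w1.pkl','wb')); save('w1',a[0])
E
```

```text
t: 0.57
position: [0.3049, 0.5127, 0.2561]
orientation: [-0.0, 0.136, 0.991, -0.0]
ft_force: [0.5, 0.7, 0.1]
gripper_width: 0.0857
grasp_force: 0.0
t: 0.98
position: [0.4265, 0.377, 0.2562]
orientation: [-0.0, 0.136, 0.991, -0.0]
ft_force: [0.5, -0.0, 0.7]
gripper_width: 0.0851
grasp_force: 0.0
t: 1.4
position: [0.548, 0.2415, 0.2562]
orientation: [-0.0, 0.136, 0.991, -0.0]
ft_force: [2.0, 0.0, 0.6]
gripper_width: 0.0851
grasp_force: 0.0
t: 1.82
position: [0.5463, 0.2444, 0.2563]
orientation: [-0.0, 0.088, 0.996, 0.0]
ft_force: [-0.0, 0.8, -0.1]
gripper_width: 0.085
grasp_force: 0.0
mm [-0.9 -1.2  0.3] shares [-0.0046 -0.0061  0.0013] turn deg [ 0.02 -0.03  0.06] shares [ 0.0001 -0.0001  0.0002] min rows 0.03735241395612378
t 1.82 TCP [0.5463 0.2444 0.2563] F [-0.   0.8 -0.1] w 0.085 g 0.0
```

View pics/w1.png

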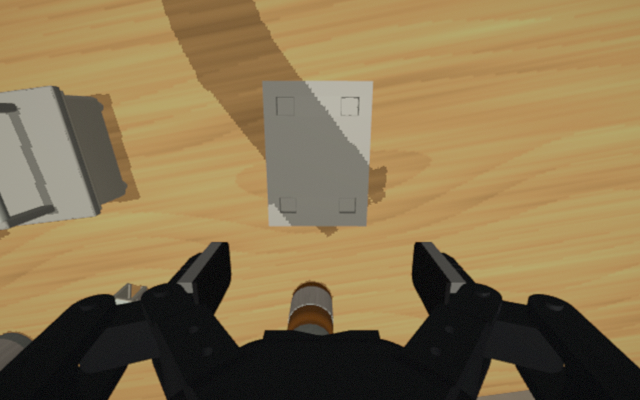

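The lid is seen whole. Its corners run from about (264,81) to (372,226), and the recesses sit near (285,106), (349,106), (288,204) and (347,204). The recesses are centred on the lid, so the lid outline gives their centre.

```bash
cat >> h.py <<'E'
def lidfit(a,box,h,zs,smax=60,vmin=60):
    f,C,fl=a; im=f['color']; hsv=cv2.cvtColor(im,cv2.COLOR_RGB2HSV); x0,y0,x1,y1=box
    m=np.zeros(im.shape[:2],np.uint8); m[y0:y1,x0:x1]=((hsv[...,1]<smax)&(hsv[...,2]>vmin))[y0:y1,x0:x1]
    m=cv2.morphologyEx(cv2.morphologyEx(m,cv2.MORPH_CLOSE,np.ones((5,5))),cv2.MORPH_OPEN,np.ones((7,7)))
    c=max(cv2.findContours(m,cv2.RETR_EXTERNAL,cv2.CHAIN_APPROX_NONE)[0],key=cv2.contourArea)
    P=ray(c[:,0],h,f,C,fl)[:,:2]; r=cv2.minAreaRect((P*1000).astype(np.float32))
    b=cv2.boxPoints(r); e=max([b[1]-b[0],b[2]-b[1]],key=np.linalg.norm)
    # line-wise: fit each side robustly
    th=np.arctan2(e[1],e[0]); th=th if abs(np.cos(th))<0 else th
    ax=np.array([np.cos(th),np.sin(th)]); ay=np.array([-ax[1],ax[0]]); q=P*1000-r[0]; u,v=q@ax,q@ay; L,W=max(r[1])/2,min(r[1])/2
    md=[np.median(u[(u>L-4)&(abs(v)<W-8)]),np.median(u[(u<-L+4)&(abs(v)<W-8)]),np.median(v[(v>W-4)&(abs(u)<L-8)]),np.median(v[(v<-W+4)&(abs(u)<L-8)])]
    cen=np.array(r[0])+ax*(md[0]+md[1])/2+ay*(md[2]+md[3])/2
    print('rect',np.round(r[0],1),np.round(r[1],1),'yaw',np.degrees(th).round(2)%180,'line centre',cen.round(2),'size',round(md[0]-md[1],1),round(md[2]-md[3],1))
    return cen/1000,np.degrees(th)%180
E
python3 - <<'E'
from h import *
import pickle
a=pickle.load(open('w1.pkl','rb'))
lidfit(a,(230,50,410,240),.082,0)
p=ray([(285,106),(349,106),(288,204),(347,204)],.082,*a)*1000; print(p.round(1)[:,:2].tolist(),p.mean(0).round(1))
im=a[0]['color'];g=np.vstack([np.hstack([cv2.resize(im[y-14:y+15,x-14:x+15],None,fx=10,fy=10,interpolation=cv2.INTER_NEAREST) for x,y in r]) for r in (((285,106),(349,106)),((288,204),(347,204)))])
cv2.imwrite('pics/rec.png',g[...,::-1])
togo((.49,-.034,.256),87.1)
E
```

```text
rect [522.6 245. ] [ 99.7 138.9] yaw 169.76 line centre [522.55 245.  ] size 138.6 98.5
[[470.5, 224.2], [480.8, 282.3], [563.5, 207.7], [573.8, 266.0]] [522.1 245.1  82. ]
mm [ 7.100e+00 -2.838e+02  2.000e-01] shares [ 3.5500e-02 -1.4191e+00  1.2000e-03] turn deg [ 0.02 -0.02 -7.13] shares [ 0.     -0.     -0.0198] min rows 6.808556608450354
t 1.87 TCP [0.5464 0.2443 0.2563] F [-0.5 -0.2  0.4] w 0.0854 g 0.0
```

View pics/rec.png

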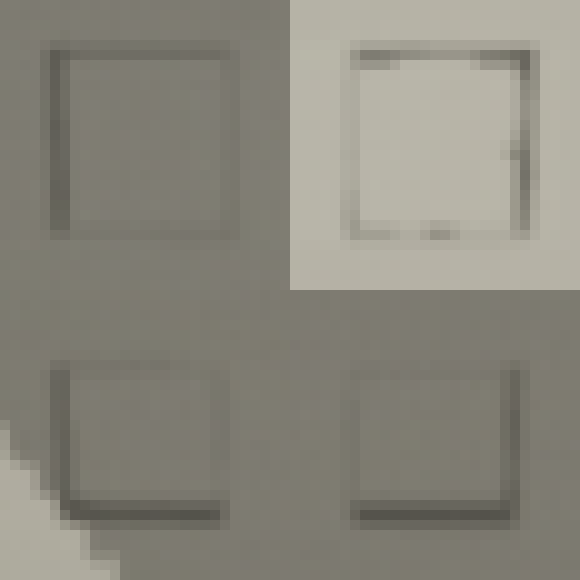

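The recess rims confirm the lid centre: the rim centroids and the outline agree to about 0.3 mm at (522.4, 245.1). Now the same kind of view over the tub.

```bash
python3 -m inch '[[-0.002,-0.1757,0,0,0,0,1],[-0.002,-0.1757,0,0,0,0,1],[-0.002,-0.1757,0,0,0,0,1],[-0.002,-0.1757,0,0,0,0,1],[-0.002,-0.1757,0,0,0,0,1]]' >/dev/null
python3 -m inch '[[-0.002,-0.1757,0,0,0,0,1],[-0.002,-0.1757,0,0,0,0,1],[-0.002,-0.1757,0,0,0,0,1],[0,0,0,0,0,-0.0198,1],[0,0,0,0,0,0,1]]' >/dev/null
python3 -m inch '[[0,0,0,0,0,0,1],[0,0,0,0,0,0,1],[0,0,0,0,0,0,1],[0,0,0,0,0,0,1],[0,0,0,0,0,0,1]]' >/dev/null
python3 - <<'E'
from h import *
import pickle
a=cam('wrist'); pickle.dump(a,open('w2.pkl','wb')); save('w2',a[0])
T=tool(); print(T.round(4).tolist())
c,y=lidfit(a,(200,30,440,240),.076,0)
togo((c[0],c[1],.127),y-90)
print(ray([(320,100),(320,200)],.121,*a))
E
```

```text
[[-0.9987, 0.051, -0.0001, 0.5012], [0.051, 0.9987, 0.0, -0.0337], [0.0001, 0.0, -1.0, 0.2562], [0.0, 0.0, 0.0, 1.0]]
rect [479.7 -34.6] [ 88.9 134.9] yaw 177.11 line centre [479.73 -34.46] size 134.9 87.7
mm [ 21.4  -1.9 129.3] shares [ 0.1072 -0.0093  0.6463] turn deg [ 0.   -0.01 -0.04] shares [ 0.     -0.     -0.0001] min rows 3.142226465198897
t 3.17 TCP [ 0.5012 -0.0337  0.2562] F [0.5 0.2 0.2] w 0.0852 g 0.0
[[ 0.42612079 -0.03037087  0.121     ]
 [ 0.50876784 -0.03468487  0.121     ]]
```

View pics/w2.png

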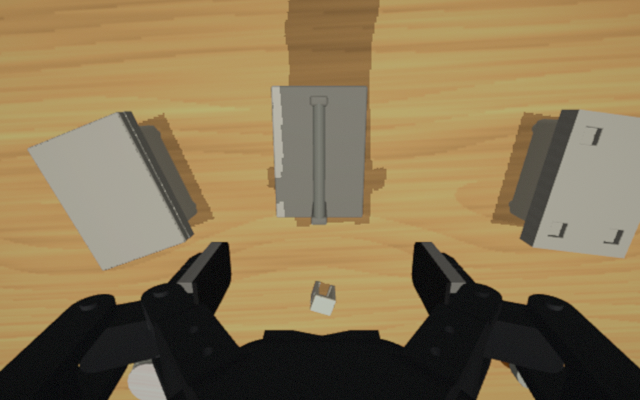

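The tub lid spans about (273,86) to (367,216). One handle post sticks out below the lid edge near (319,221), which explains the 134.9 mm length. I'll refit without it.

Run:
```python
from h import *
import pickle
a=pickle.load(open('w2.pkl','rb')); f,C,fl=a
im=f['color']; g=cv2.cvtColor(im,cv2.COLOR_RGB2HSV)[...,1].astype(int); V=cv2.cvtColor(im,cv2.COLOR_RGB2HSV)[...,2].astype(int)
print('S row150',g[150,264:282],g[150,358:374]); print('S col290',g[80:92,290],g[208:224,290],'col350',g[80:92,350],g[208:224,350])
print('V row150 bar',V[150,308:332],'V row 120',V[120,308:332]); print('Vcol319',V[92:112,319],V[200:228,319])
```

```text
S row150 [131 132 132 131 131 132 132 132 130  83  24  20  23  23  23  23  23  23] [ 26  24  26  24  24  23  41 105 139 138 139 139 135 130 128 127]
S col290 [139 141 138 139 138 102  29  21  24  24  26  24] [ 28  26  25  24  24  24  25  24  38  89 108 110 111 112 111 114] col350 [136 137 137 141 136 104  29  23  24  24  26  24] [ 26  24  24  26  27  26  26  24  35  93 133 139 133 125 110 115]
V row150 bar [127 127 127 126 117 101 104 112 118 119 125 125 120 117 110 101  97 113
 127 126 127 127 127 127] V row 120 [127 127 128 126 115  97 104 114 115 119 126 125 121 116 110 102 100 115
 127 128 127 126 126 127]
Vcol319 [128 126 126 119 111 121 128 127 127 125 125 127 124 124 124 124 124 125
 125 126] [122 124 124 124 123 124 125 123 123 125 123 125 124 123 124 123 124 124
 124 126 127 124 123 121 140 175 187 187]
```

Run:
```python
from h import *
import pickle
a=pickle.load(open('w2.pkl','rb')); T=np.array([[-0.9987,0.051],[0.051,.9987]]); t=np.array([.5012,-.0337])
r=lambda p,h: (ray(p,h,*a)[:,:2]-t)@T*1000   # tool axes, mm
x=r([(320,85.3),(320,216.7)],.076)[:,0]; y=r([(273.1,150),(364.6,150)],.076)[:,1]; b=r([(318.6,120),(318.6,150)],.121)
print('tool-frame x',x,x[0]-x[1],x.mean(),'y',y,y[1]-y[0],y.mean(),'bar',b)
print('world', t+T@np.array([x.mean(),y.mean()])/1000)
# base lid in tool frame of its view
s=np.array([.5464,.2443]); an=np.radians(79.9); yt=np.array([np.cos(an),np.sin(an)]); xt=np.array([-yt[1],yt[0]]); d=np.array([.5224,.2451])-s; print('base in tool',d@xt*1000,d@yt*1000)
```

```text
tool-frame x [ 89.45747086 -39.07719415] 128.53466501013503 25.190138356242695 y [-46.48051875  42.78718113] 89.26769987683507 -1.8466688099324955 bar [[59.73057457 -1.65116201]
 [35.58525615 -1.70810969]]
world [ 0.47594843 -0.03425957]
base in tool 23.76836970026009 -3.421198882228122
```

```bash
python3 -m inch '[[0.126,-0.0093,0,0,0,0,1],[0,0,0.1615,0,0,0,1],[0,0,0.1615,0,0,0,1],[0,0,0.1615,0,0,0,1],[0,0,0.1615,0,0,0,1]]' >/dev/null
python3 -m inch '[[0,0,0,0,0,0,1],[0,0,0,0,0,0,1],[0,0,0,0,0,0,0],[0,0,0,0,0,0,0],[0,0,0,0,0,0,0]]'
python3 -m inch '[[0,0,0,0,0,0,0],[0,0,0,0,0,0,0],[0,0,0,0,0,0,0],[0,0,0,0,0,0,0],[0,0,0,0,0,0,0]]'
python3 -c "
from h import *
togo((.4759,-.0343,.127),87.1)"
```

```text
t: 4.0
position: [0.4769, -0.0349, 0.1288]
orientation: [0.002, 0.026, 1.0, 0.0]
ft_force: [-1.2, -0.9, 0.1]
gripper_width: 0.0518
grasp_force: 0.0
t: 4.42
position: [0.4761, -0.0345, 0.1276]
orientation: [0.0, 0.026, 1.0, 0.0]
ft_force: [-2.0, 2.1, 6.6]
gripper_width: 0.0078
grasp_force: 58.6
mm [0.2 0.2 0.6] shares [0.0012 0.0011 0.0028] turn deg [ 0.03  0.04 -0.03] shares [ 0.0001  0.0001 -0.0001] min rows 0.01561168599838681
t 4.42 TCP [ 0.4761 -0.0345  0.1276] F [-2.   2.1  6.6] w 0.0078 g 58.6
```

```bash
python3 -m inch '[[0,0,-0.05,0,0,0,0],[0,0,-0.1,0,0,0,0],[0,0,-0.15,0,0,0,0],[0,0,-0.15,0,0,0,0],[0,0,-0.1,0,0,0,0]]'
python3 -m inch '[[0,0,0,0,0,0,0],[0,0,0,0,0,0,0],[0,0,0,0,0,0,0],[0,0,0,0,0,0,0],[0,0,0,0,0,0,0]]'
python3 - <<'E'
from h import *
import pickle
a=cam('wrist'); T=tool(); pickle.dump((a,T),open('w3.pkl','wb')); save('w3',a[0]); f,C,fl=a
togo((.5226,.2451,.237),79.76)
z=T[2,3]; p=proj(T[:3,3]+np.array([[0,0,-.006],[0,0,-.051]])+0,f,C,fl); print('exp bar, lid px',p)
E
```

```text
t: 4.83
position: [0.4759, -0.035, 0.2392]
orientation: [0.0, 0.026, 1.0, -0.0]
ft_force: [1.1, -0.9, -3.6]
gripper_width: 0.0076
grasp_force: 58.7
t: 5.25
position: [0.4751, -0.0349, 0.2358]
orientation: [-0.001, 0.026, 1.0, -0.0]
ft_force: [-0.6, 0.4, -4.9]
gripper_width: 0.0078
grasp_force: 58.7
mm [-32.8 282.1  -1.2] shares [-0.1641  1.4103 -0.0058] turn deg [-0.02 -0.13  7.3 ] shares [-0.0001 -0.0004  0.0203] min rows 6.809916256773665
t 5.3 TCP [ 0.4753 -0.0349  0.236 ] F [ 0.2 -0.5 -3.9] w 0.0078 g 58.7
exp bar, lid px [[320.76500426 266.60056136]
 [320.89045164 229.02142727]]
```

View pics/w3.png

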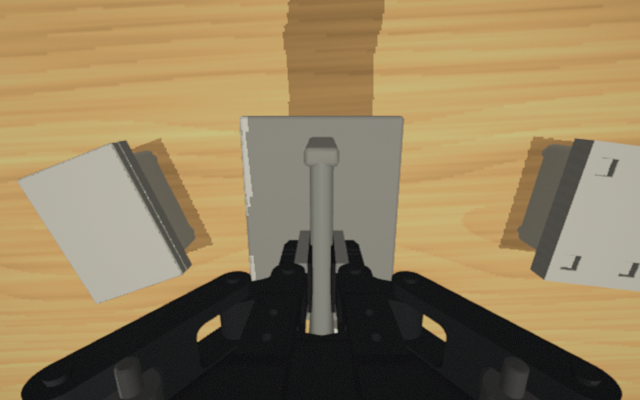

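The tub hangs level in the grip. Its lid's far edge runs along row 116 from column 240 to 404, and the bar is at column 321. I'll measure the in-hand offsets to cancel the camera bias.

Run:
```python
from h import *
import pickle
a,T=pickle.load(open('w3.pkl','rb')); f,C,fl=a
S=cv2.cvtColor(f['color'],cv2.COLOR_RGB2HSV)[...,1].astype(float); V=cv2.cvtColor(f['color'],cv2.COLOR_RGB2HSV)[...,2].astype(float)
def edge(v,lo,thr=75): # first crossing index subpixel
    k=np.where((v[:-1]-thr)*(v[1:]-thr)<0)[0]; return [round(lo+i+(thr-v[i])/(v[i+1]-v[i]),2) for i in k]
for r in (125,150,200): print(r,edge(S[r,225:265],225),edge(S[r,385:415],385))
for c in (260,280,360,390): print(c,edge(S[100:130,c],100))
h=T[2,3]-.051
r=lambda p,h:(ray(p,h,*a)-T[:3,3])@T[:3,:3]*1000
for row in (125,150,200):
    e=edge(S[row,225:265],225)[-1],edge(S[row,385:415],385)[0]
    q=r([(e[0],row),(e[1],row)],h); print(row,q[:,1].round(2),q[:,1].mean().round(2),(q[1,1]-q[0,1]).round(1))
print('far edge x',r([(c,edge(S[100:130,c],100)[-1]) for c in (260,280,360,390)],h)[:,0].round(2))
for rr in (180,210): print('V bar',V[rr,304:340])
```

```text
125 [np.float64(239.34)] [np.float64(402.78)]
150 [np.float64(241.07)] [np.float64(400.96)]
200 [np.float64(244.6)] [np.float64(397.56)]
260 [np.float64(115.48)]
280 [np.float64(115.5)]
360 [np.float64(115.47)]
390 [np.float64(115.54)]
125 [-43.99  44.23] 0.12 88.2
150 [-43.99  44.18] 0.09 88.2
200 [-43.97  44.21] 0.12 88.2
far edge x [64.99 64.97 64.98 64.94]
V bar [138. 138. 138. 138. 138. 124. 100. 105. 114. 122. 126. 127. 129. 131.
 133. 135. 137. 139. 138. 135. 133. 132. 132. 129. 124. 120. 114. 105.
 103. 119. 138. 138. 139. 137. 138. 136.]
V bar [138. 138. 137. 137. 137. 127. 107. 104. 112. 120. 125. 128. 131. 131.
 132. 135. 136. 137. 136. 135. 134. 133. 131. 128. 125. 120. 111. 104.
 101. 121. 137. 137. 137. 137. 137. 137.]
```

```bash
python3 -m inch '[[-0.007,0.06,0,0,0,0,0],[-0.0128,0.11,0,0,0,0,0],[-0.0163,0.14,0,0,0,0,0],[-0.0175,0.15,0,0,0,0,0],[-0.0175,0.15,0,0,0,0,0]]' >/dev/null
python3 -m inch '[[-0.0175,0.15,0,0,0,0,0],[-0.0175,0.15,0,0,0,0,0],[-0.0175,0.15,0,0,0,0,0],[-0.0163,0.14,0,0,0,0,0],[-0.0128,0.11,0,0,0,0,0]]' >/dev/null
python3 -m inch '[[-0.007,0.06,0,0,0,0,0],[-0.0047,0.04,0,0,0,0,0],[0,0,0,0,0,0.0101,0],[0,0,0,0,0,0.0101,0],[0,0,0,0,0,0,0]]' >/dev/null
python3 -m inch '[[0,0,0,0,0,0,0],[0,0,0,0,0,0,0],[0,0,0,0,0,0,0],[0,0,0,0,0,0,0],[0,0,0,0,0,0,0]]'
python3 -c "
from h import *
togo((.5227,.2450,.215),79.76)"
```

```text
t: 6.97
position: [0.5233, 0.2448, 0.2372]
orientation: [0.0, 0.089, 0.996, 0.0]
ft_force: [0.3, 1.2, -4.3]
gripper_width: 0.0081
grasp_force: 58.6
mm [ 0.6  0.1 22.2] shares [0.003  0.0003 0.1108] turn deg [0.   0.   0.04] shares [0.     0.     0.0001] min rows 0.5314732695235708
t 6.97 TCP [0.5233 0.2448 0.2372] F [ 0.3  1.2 -4.3] w 0.0081 g 58.6
```

```bash
python3 -m inch '[[0.003,0,0.05,0,0,0,0],[0,0,0.05,0,0,0,0],[0,0,0.02,0,0,0,0],[0,0,0,0,0,0,0],[0,0,0,0,0,0,0]]' | head -4
python3 -m inch '[[0,0,0.006,0,0,0,0],[0,0,0.006,0,0,0,0],[0,0,0.006,0,0,0,0],[0,0,0,0,0,0,0],[0,0,0,0,0,0,0]]' | head -4
python3 -c "
from h import *
togo((.5227,.2450,.2036),79.76)"
```

```text
t: 7.38
position: [0.5224, 0.2451, 0.2125]
orientation: [-0.001, 0.089, 0.996, -0.0]
ft_force: [0.6, 0.4, -3.5]
t: 7.8
position: [0.5226, 0.2451, 0.2095]
orientation: [0.0, 0.089, 0.996, -0.0]
ft_force: [0.1, 0.5, -4.0]
mm [-0.1 -0.1  5.9] shares [-0.0005 -0.0005  0.0297] turn deg [-0.    0.    0.03] shares [-0.      0.      0.0001] min rows 0.14261521177871855
t 7.8 TCP [0.5226 0.2451 0.2095] F [ 0.1  0.5 -4. ] w 0.008 g 58.6
```

At the lid-top height (0.2095) with no contact. Continuing down into the recesses.

```bash
python3 -m inch '[[0,0,0.006,0,0,0,0],[0,0,0.006,0,0,0,0],[0,0,0.006,0,0,0,0],[0,0,0,0,0,0,0],[0,0,0,0,0,0,0]]' | head -4
python3 -m inch '[[0,0,0.005,0,0,0,0],[0,0,0.005,0,0,0,0],[0,0,0,0,0,0,0],[0,0,0,0,0,0,0],[0,0,0,0,0,0,0]]' | head -4
python3 -m inch '[[0,0,0.003,0,0,0,0],[0,0,0,0,0,0,0],[0,0,0,0,0,0,0],[0,0,0,0,0,0,0],[0,0,0,0,0,0,0]]' | head -4
```

```text
t: 8.22
position: [0.5226, 0.2451, 0.2058]
orientation: [-0.0, 0.089, 0.996, -0.0]
ft_force: [-0.5, 0.1, -3.7]
t: 8.63
position: [0.5227, 0.2453, 0.204]
orientation: [0.0, 0.089, 0.996, 0.0]
ft_force: [0.3, 1.5, -2.9]
t: 9.05
position: [0.5228, 0.2456, 0.2037]
orientation: [0.0, 0.089, 0.996, 0.0]
ft_force: [-0.7, 3.4, 5.7]
```

The feet are down 6 mm below the lid top and there is upward contact. Release, then rise.

```bash
python3 -m inch '[[0,0,0,0,0,0,1],[0,0,0,0,0,0,1],[0,0,0,0,0,0,1],[0,0,0,0,0,0,1],[0,0,0,0,0,0,1]]' 
python3 -m inch '[[0,0,-0.1,0,0,0,1],[0,0,-0.15,0,0,0,1],[0,0,-0.15,0,0,0,1],[0,0,-0.1,0,0,0,1],[0,0,0,0,0,0,1]]'
python3 - <<'E'
from h import *
import pickle
togo((.675+.03,-.038,.22),72)
for n in ('wrist','side'):
    a=cam(n); pickle.dump(a,open(n+'4.pkl','wb')); save(n+'4',a[0])
a=cv2.imread('pics/side4.png')[180:380,180:420]; b=cv2.imread('pics/wrist4.png')[60:260,200:440]
cv2.imwrite('pics/c4.png',cv2.resize(np.hstack([a,b]),None,fx=1.6,fy=1.6))
E
```

```text
t: 9.47
position: [0.5227, 0.2448, 0.2031]
orientation: [-0.0, 0.089, 0.996, -0.0]
ft_force: [-0.5, -1.3, -0.1]
gripper_width: 0.068
grasp_force: 0.0
t: 9.88
position: [0.5243, 0.2457, 0.3078]
orientation: [0.003, 0.089, 0.996, 0.002]
ft_force: [0.5, 0.1, -0.2]
gripper_width: 0.0853
grasp_force: 0.0
mm [-227.8 -247.4   87.9] shares [-1.1389 -1.2371  0.4397] turn deg [0.27 0.3  7.76] shares [0.0007 0.0008 0.0216] min rows 8.335897864796758
t 9.88 TCP [0.5243 0.2457 0.3078] F [ 0.5  0.1 -0.2] w 0.0853 g 0.0
```

View pics/c4.png

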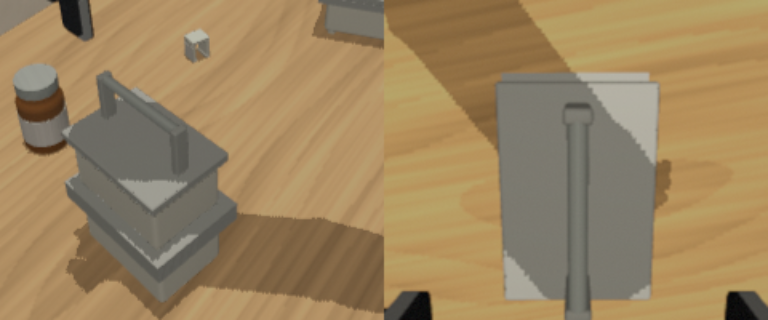

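The tub sits squarely on the base, with its lid edges parallel and even, so step 1 looks done. Now over to the clip for a closer look.

```bash
python3 -m inch '[[-0.112,-0.128,0,0,0,0,1],[-0.112,-0.128,0,0,0,0,1],[-0.112,-0.128,0,0,0,0,1],[-0.112,-0.128,0,0,0,0,1],[-0.112,-0.128,0,0,0,0,1]]' >/dev/null
python3 -m inch '[[-0.112,-0.128,0,0,0,0,1],[-0.112,-0.128,0,0,0,0,1],[-0.112,-0.128,0,0,0,0,1],[-0.112,-0.128,0,0,0,0,1],[-0.112,-0.128,0,0,0,0,1]]' >/dev/null
python3 -m inch '[[0,0,0,0,0,0.0108,1],[0,0,0,0,0,0.0108,1],[0,0,0.16,0,0,0,1],[0,0,0.18,0,0,0,1],[0,0,0.18,0,0,0,1]]' >/dev/null
python3 -m inch '[[0,0,0.16,0,0,0,1],[0,0,0.16,0,0,0,1],[0,0,0,0,0,0,1],[0,0,0,0,0,0,1],[0,0,0,0,0,0,1]]'
python3 - <<'E'
from h import *
import pickle
a=cam('wrist'); T=tool(); pickle.dump((a,T),open('w5.pkl','wb')); save('w5',a[0])
p=proj([.675,-.038,.036],*a)[0]; print(p)
x,y=p.astype(int); x=min(max(x,60),580); y=min(max(y,60),340)
cv2.imwrite('pics/c5.png',cv2.resize(a[0]['color'][y-60:y+60,x-60:x+60,::-1],None,fx=4.5,fy=4.5,interpolation=cv2.INTER_NEAREST)); print('origin',x-60,y-60)
E
```

```text
t: 11.65
position: [0.6983, -0.0468, 0.1364]
orientation: [0.0, 0.156, 0.988, -0.0]
ft_force: [0.1, -0.8, 0.9]
gripper_width: 0.085
grasp_force: 0.0
[322.49066318 170.88377556]
origin 262 110
```

View pics/c5.png

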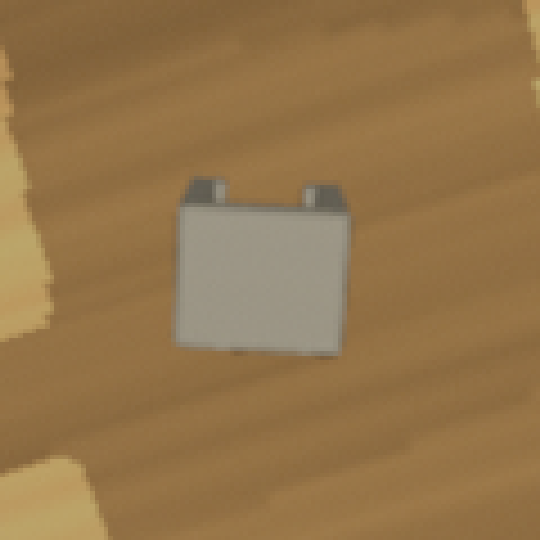

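The clip's web top is at crop corners (180,205), (349,212), (342,354) and (175,345). The two legs show along the top edge, so the gap runs along tool x, as needed.

Run:
```python
from h import *
import pickle
a,T=pickle.load(open('w5.pkl','rb'))
px=np.array([(180,205),(349,212),(342,354),(175,345)])/4.5+np.array([262,110])-.5
P=ray(px,.036,*a); q=(P-T[:3,3])@T[:3,:3]*1000; print(q.round(1).tolist(),q.mean(0).round(1)); print('sizes',[np.linalg.norm(q[i]-q[(i+1)%4]).round(1) for i in range(4)])
d=(P[1]-P[0]+P[2]-P[3]); yaw=np.degrees(np.arctan2(d[1],d[0])); c=P.mean(0); print('world',c.round(4),'yaw y',yaw)
togo((c[0],c[1],.035),yaw)
```

```text
[[37.1, -14.1, 101.2], [36.0, 12.9, 101.2], [12.6, 12.1, 101.3], [14.2, -15.3, 101.2]] [ 25.   -1.1 101.2]
sizes [np.float64(27.0), np.float64(23.4), np.float64(27.4), np.float64(23.0)]
world [ 0.6749 -0.0402  0.036 ] yaw y 69.19880716844229
mm [ 25.   -1.1 102.2] shares [ 0.125  -0.0054  0.5111] turn deg [0.04 0.15 2.8 ] shares [0.0001 0.0004 0.0078] min rows 2.5235167725254937
t 11.7 TCP [ 0.6988 -0.0468  0.1373] F [ 0.4 -0.6  0.1] w 0.0852 g 0.0
```

```bash
python3 -c "
import bench;print([ (k,getattr(bench,k)) for k in dir(bench) if not k.startswith('_') and not callable(getattr(bench,k))])"
python3 -m inch '[[0,0,0,0,0,0.0078,1],[0.119,-0.0115,0,0,0,0,1],[0,0,0.16,0,0,0,1],[0,0,0.16,0,0,0,1],[0,0,0.1,0,0,0,1]]' >/dev/null
python3 -m inch '[[0,0,0.06,0,0,0,1],[0,0,0,0,0,0,1],[0,0,0,0,0,0,1],[0,0,0,0,0,0,1],[0,0,0,0,0,0,1]]'
python3 -c "
from h import *
togo((.6749,-.0402,.034),69.2)"
```

```text
[('tcp_to_tips', 0.025)]
t: 12.53
position: [0.6759, -0.0404, 0.0413]
orientation: [0.002, 0.181, 0.984, 0.0]
ft_force: [-0.3, 0.4, -0.4]
gripper_width: 0.0853
grasp_force: 0.0
mm [ 1.  -0.2  7.3] shares [ 0.0051 -0.0009  0.0366] turn deg [ 0.06  0.17 -0.  ] shares [ 0.0002  0.0005 -0.    ] min rows 0.1773039005951534
t 12.53 TCP [ 0.6759 -0.0404  0.0413] F [-0.3  0.4 -0.4] w 0.0853 g 0.0
```

```bash
python3 -m inch '[[0.003,0,0.0365,0,0,0,1],[0,0,0,0,0,0,1],[0,0,0,0,0,0,0],[0,0,0,0,0,0,0],[0,0,0,0,0,0,0]]' >/dev/null
python3 -m inch '[[0,0,0,0,0,0,0],[0,0,0,0,0,0,0],[0,0,0,0,0,0,0],[0,0,0,0,0,0,0],[0,0,0,0,0,0,0]]'
python3 -m inch '[[0,0,-0.05,0,0,0,0],[0,0,-0.15,0,0,0,0],[0,0,-0.18,0,0,0,0],[0,0,-0.2,0,0,0,0],[0,0,-0.2,0,0,0,0]]'
python3 -m inch '[[0,0,-0.2,0,0,0,0],[0,0,-0.18,0,0,0,0],[0,0,-0.1,0,0,0,0],[0,0,0,0,0,0,0],[0,0,0,0,0,0,0]]'
python3 - <<'E'
from h import *
import pickle
togo((.5227,.2450,.30),79.76)
a=cam('wrist'); pickle.dump((a,tool()),open('w6.pkl','wb')); save('w6',a[0])
cv2.imwrite('pics/c6.png',cv2.resize(a[0]['color'][180:340,240:400,::-1],None,fx=3.7,fy=3.7,interpolation=cv2.INTER_NEAREST))
E
```

```text
t: 13.37
position: [0.6743, -0.0401, 0.0323]
orientation: [0.0, 0.181, 0.984, 0.0]
ft_force: [0.1, -0.6, 3.0]
gripper_width: 0.0272
grasp_force: 59.1
t: 13.78
position: [0.6734, -0.04, 0.1899]
orientation: [-0.001, 0.181, 0.984, -0.0]
ft_force: [0.5, 0.2, -0.0]
gripper_width: 0.0269
grasp_force: 59.0
t: 14.2
position: [0.6743, -0.0401, 0.2858]
orientation: [0.001, 0.181, 0.984, 0.0]
ft_force: [0.4, 0.5, -0.9]
gripper_width: 0.027
grasp_force: 59.0
mm [242.9 212.7 -14.6] shares [ 1.2144  1.0634 -0.0729] turn deg [  0.05   0.15 -10.56] shares [ 0.0001  0.0004 -0.0293] min rows 7.7497913927106765
t 14.2 TCP [ 0.6743 -0.0401  0.2858] F [ 0.4  0.5 -0.9] w 0.027 g 59.0
```

View pics/c6.png

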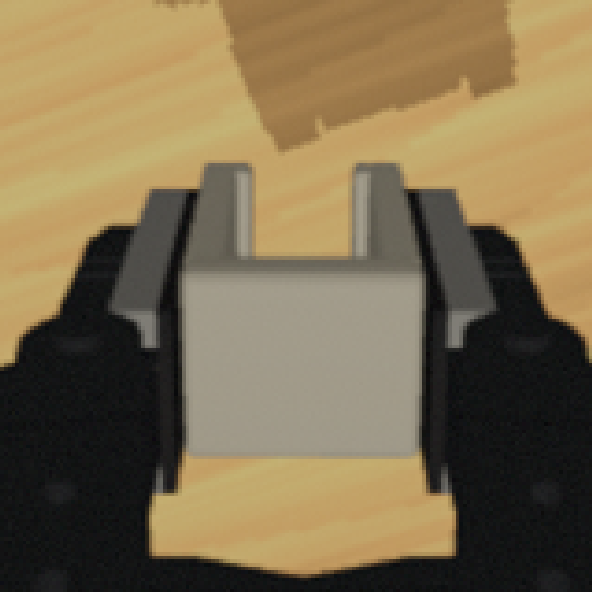

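The clip is held square and upright, gap down, between the pads. Moving it above the bar.

```bash
python3 -m inch '[[0.06,0.053,0,0,0,0,0],[0.1214,0.1063,0,0,0,0,0],[0.1214,0.1063,0,0,0,0,0],[0.1214,0.1063,0,0,0,0,0],[0.1214,0.1063,0,0,0,0,0]]' >/dev/null
python3 -m inch '[[0.1214,0.1063,0,0,0,0,0],[0.1214,0.1063,0,0,0,0,0],[0.1214,0.1063,0,0,0,0,0],[0.1214,0.1063,0,0,0,0,0],[0.1214,0.1063,0,0,0,0,0]]' >/dev/null
python3 -m inch '[[0.06,0.053,0,0,0,0,0],[0,0,0,0,0,-0.0147,0],[0,0,0,0,0,-0.0147,0],[0,0,0.1,0,0,0,0],[0,0,0.05,0,0,0,0]]' >/dev/null
python3 -m inch '[[0,0,0,0,0,0,0],[0,0,0,0,0,0,0],[0,0,0,0,0,0,0],[0,0,0,0,0,0,0],[0,0,0,0,0,0,0]]'
python3 - <<'E'
from h import *
import pickle
togo((.5227,.2450,.2045),79.76)
a=cam('wrist'); T=tool(); pickle.dump((a,T),open('w7.pkl','wb')); save('w7',a[0]); f,C,fl=a
V=cv2.cvtColor(f['color'],cv2.COLOR_RGB2HSV)[...,2].astype(int)
print(proj(np.array([[.5227,.2450,.197]])+np.outer([.02,.03,.04],[*T[:2,0],0]),*a).round(1))
for r in (140,155,170): print(r,V[r,300:345])
E
```

```text
t: 15.92
position: [0.523, 0.2449, 0.2546]
orientation: [0.0, 0.089, 0.996, 0.0]
ft_force: [-0.1, -0.3, 0.7]
gripper_width: 0.0268
grasp_force: 59.0
mm [ 0.4  0.  50.1] shares [0.0019 0.     0.2503] turn deg [0.03 0.04 0.01] shares [0.0001 0.0001 0.    ] min rows 1.2005161357070064
t 15.92 TCP [0.523  0.2449 0.2546] F [-0.1 -0.3  0.7] w 0.0268 g 59.0
[[320.9 192.3]
 [320.8 175.8]
 [320.8 158.9]]
140 [132 132 133 133 133 132 132 132 134 132 121 107 115 125 132 134 134 134
 136 134 134 134 135 134 135 134 136 135 135 135 135 135 134 127 117 109
 119 132 133 133 133 133 132 131 133]
155 [132 132 132 133 131 132 133 133 132 133 132 133 133 133 119  98 102 112
 118 123 123 126 130 132 132 128 126 123 119 113 104  99 115 132 133 133
 133 133 133 134 133 133 133 131 132]
170 [132 132 132 131 132 133 133 131 131 132 132 133 131 132 121 102 101 111
 119 122 124 126 131 132 130 129 126 124 118 111 102 103 119 131 133 132
 132 131 132 131 132 131 132 132 131]
```

View pics/w7.png

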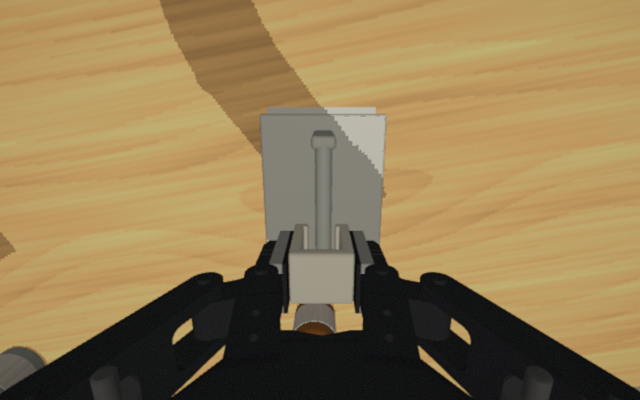

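The bar is at column 323.1 against 320.8 expected, and the clip is centred near 321.7. So the bar lies about 1.1 mm toward +tool y. I'll correct that and descend gently.

```bash
python3 -m inch '[[0.002,0.0055,0.04,0,0,0,0],[0,0,0.045,0,0,0,0],[0,0,0,0,0,0,0],[0,0,0,0,0,0,0],[0,0,0,0,0,0,0]]' |head -4
python3 -m inch '[[0,0,0.015,0,0,0,0],[0,0,0.015,0,0,0,0],[0,0,0.015,0,0,0,0],[0,0,0,0,0,0,0],[0,0,0,0,0,0,0]]'|head -4
python3 - <<'E'
from h import *
a=cam('side'); save('side8',a[0]); T=tool()
x,y=proj([.5227,.2450,.197],*a)[0].astype(int); cv2.imwrite('pics/c8.png',cv2.resize(a[0]['color'][max(y-60,0):y+60,x-60:x+60,::-1],None,fx=5,fy=5,interpolation=cv2.INTER_CUBIC))
togo((.5229,.2460,.2065),79.76)
E
```

```text
t: 16.38
position: [0.5226, 0.2459, 0.2368]
orientation: [-0.0, 0.089, 0.996, -0.0]
ft_force: [0.5, 0.2, 0.8]
t: 16.8
position: [0.5225, 0.2459, 0.2278]
orientation: [-0.0, 0.089, 0.996, -0.0]
ft_force: [0.2, 0.4, 0.2]
mm [-0.3  0.1 21.4] shares [-0.0014  0.0006  0.1072] turn deg [-0.01 -0.01  0.02] shares [-0.     -0.      0.0001] min rows 0.5143252999099973
t 16.85 TCP [0.5226 0.2459 0.2279] F [ 0.4 -0.3  0.4] w 0.0268 g 59.0
```

No force with the lips already past the bar's top, so the bar is in the gap. Continuing.

```bash
python3 -m inch '[[0,0,0.02,0,0,0,0],[0,0,0.02,0,0,0,0],[0,0,0.02,0,0,0,0],[0,0,0,0,0,0,0],[0,0,0,0,0,0,0]]'|head -4
python3 -m inch '[[0,0,0.02,0,0,0,0],[0,0,0.015,0,0,0,0],[0,0,0.01,0,0,0,0],[0,0,0,0,0,0,0],[0,0,0,0,0,0,0]]'|head -4
```

```text
t: 17.27
position: [0.5224, 0.2459, 0.2156]
orientation: [-0.0, 0.089, 0.996, -0.0]
ft_force: [0.2, 0.1, -0.6]
t: 17.68
position: [0.5226, 0.2459, 0.2069]
orientation: [-0.0, 0.089, 0.996, -0.0]
ft_force: [0.6, 0.5, -0.1]
```

```bash
python3 -m inch '[[0,0,0.006,0,0,0,0],[0,0,0,0,0,0,0],[0,0,0,0,0,0,0.5],[0,0,0,0,0,0,0.5],[0,0,0,0,0,0,0.5]]'
python3 -m inch '[[0,0,0,0,0,0,1],[0,0,0,0,0,0,1],[0,0,0,0,0,0,1],[0,0,0,0,0,0,1],[0,0,0,0,0,0,1]]'
python3 -m inch '[[0,0,-0.1,0,0,0,1],[0,0,-0.15,0,0,0,1],[0,0,-0.15,0,0,0,1],[0,0,-0.1,0,0,0,1],[0,0,0,0,0,0,1]]'
python3 -m inch '[[0,0,0,0,0,0,1],[0,0,0,0,0,0,1],[0,0,0,0,0,0,1],[0,0,0,0,0,0,1],[0,0,0,0,0,0,1]]'
python3 - <<'E'
from h import *
a=cam('side'); b=cam('wrist'); x,y=proj([.5227,.2450,.18],*a)[0].astype(int)
A=cv2.resize(a[0]['color'][y-70:y+90,x-70:x+70],None,fx=2.8,fy=2.8); B=cv2.resize(b[0]['color'][60:260,240:415],(392,448))
cv2.imwrite('pics/c9.png',np.hstack([A,B])[...,::-1])
E
```

```text
t: 18.1
position: [0.5227, 0.246, 0.2059]
orientation: [0.0, 0.089, 0.996, 0.0]
ft_force: [0.1, -0.0, 0.1]
gripper_width: 0.0426
grasp_force: 0.0
t: 18.52
position: [0.5226, 0.2459, 0.2058]
orientation: [-0.0, 0.089, 0.996, -0.0]
ft_force: [-0.2, -0.2, 0.2]
gripper_width: 0.0854
grasp_force: 0.0
t: 18.93
position: [0.5243, 0.2466, 0.3104]
orientation: [0.003, 0.089, 0.996, 0.002]
ft_force: [1.3, -0.5, 0.5]
gripper_width: 0.0851
grasp_force: 0.0
t: 19.35
position: [0.5223, 0.2458, 0.3049]
orientation: [-0.001, 0.089, 0.996, -0.0]
ft_force: [-0.0, 0.2, -1.4]
gripper_width: 0.0848
grasp_force: 0.0
```

View pics/c9.png

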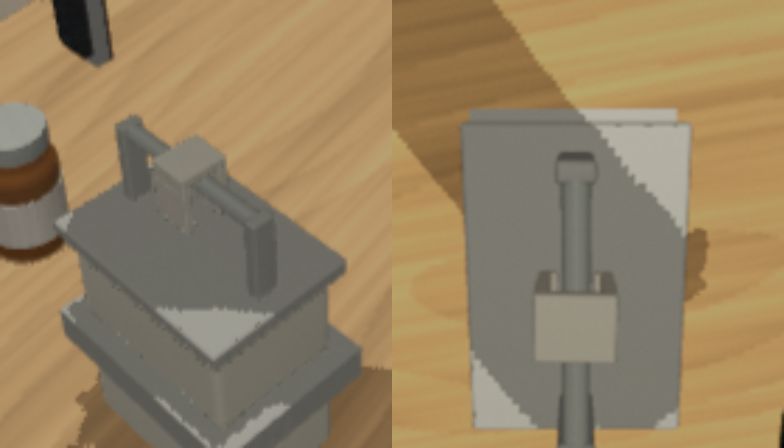

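The clip hangs on the bar, upright and mid-bar, and the tub is seated and level. The gripper is clear. Handing in.

```bash
python3 -c "
from bench import *
print(sign_off())"
```

```text
the job is handed in; nothing more can be done
None
```

The tub is stacked level with its feet in the base lid's recesses and the clip hangs on its bar; the job was handed in at about 19 s, and the hand-in returned no verdict.

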